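# Refit the keyed drive pulley on the sheller gearbox

## Robot

A 6-joint arm with a two-finger parallel gripper is mounted at the origin on the work surface. World frame = base frame: x ahead of the robot, y to its left, z up, the work surface at z = 0. Lengths are in m, angles in rad, forces in N, time in s.
With the tool pointing down it reaches from about 0.35 to 0.975 m from the base axis. Payload 4.9 kg.
Tool frame: the origin (TCP) lies on the centre line of the jaws, within the pads' length; the fingertips stand 14 mm ahead of it and the grasp point (between the pads) lies 5 mm behind it; x points along the fingers, z is the direction in which the jaws open and shut, and the axes are right-handed (so a half turn about x gives the same grasp; the last joint's range is limited). The gripper opens to 85 mm and grips with 20 to 120 N. Pads are 22 mm wide; open, the fingers measure 114 mm over their backs; the gripper's body (76 mm by 85 mm) begins 54 mm behind the grasp point. The pads swing forward as they close: fully open they stand 13 mm farther back than shut.
Start: joints at [1.184, 0.053, 1.613, -0, 1.476, -0.119], TCP at [0.165, 0.603, 0.245] pointing down, gripper open.
Joint ranges: [-3.01, 3.01], [-1.01, 2.22], [0.06, 2.58], [-1.02, 4.17], [0.09, 2.62], [-3.14, 3.14]. Speed limits (rad/s): [2.57, 2.57, 3.14, 3.14, 3.14, 3.14].

## Interface

Orientations are given as a rotation vector (axis times angle).
In Python, from station import ctrl gives the robot as it stands.
- The arm moves only by the tool move_arm, never from a script. Its argument "increments" is a list that holds one entry, the list of rows, each a list of 4 numbers: the shift along the tool's x, y, z in units of 25 cm (1.0 is 25 cm), then the turn about the tool's x in units of 90 degrees (1.0 is 90 degrees). A call has 1 to 20 rows; each row shifts and turns the commanded pose from where the row before left it, along the tool's axes as they then stand; what a row does not reach is not made up. A row lasts 1/12 s, in which the tool goes at most 41.7 mm and 7.16 degrees, less where a joint would pass 70% of its speed; a pose out of reach is approached as far as the arm can. A call with a number of a shift or a turn outside -1 to 1 is refused whole. A call with a gripper value outside its range is refused whole. "gripper" is the closure, from 0 (fully open) to 1 (shut), set as the call begins (left out, the last holds). The fingers move at their own pace and stop on an object; "squeeze" is the grip in N (left out, the last holds). Time passes only in rows, so rows that do not move let the fingers close. It gives the time, the measured TCP pose, the force and the opening at its end, in the units of the state.
- ctrl.get_obs(): the state, without advancing time (a new reading comes with each control period).
- ctrl.get_image(name): name is "side" or "top"; returns a dict with "pixels" (480x640x3 uint8, red, green, blue), "depth" (480x640 float32, m along the optical axis (not along the pixel's ray), 0 where there is no reading), "K" (3x3 intrinsics, pixels), "extrinsics" (4x4, takes a point from camera to world coordinates). Camera axes: x right, y up, looking along -z (the intrinsics and any distortion apply to the point x, -y, -z); pixel columns grow to the right and rows downward; lengths in m; the calibration is good to about 2 mm. A picture is of the moment at which its call begins.
- ctrl.finish_job(): hands the job in, once; it reports no verdict.
Trained networks look in the newest picture that a camera, given by its name, has taken for a name from the list of things; names that differ only in an ending like _2 or _b are one class to them, and where a whole thing is asked for, a point or a joint stands for the part that bears it (a point fixed in the world has none). Each returns a list of dicts, best first, with "score" (0 to 1); they miss things now and then, are a little off and sometimes report something else, mostly with a low value. They report only what shows in the picture. A call takes as long as a camera call. They do not tell look-alikes from the thing itself.
- ctrl.trace(camera, target): "region" (480x640 bool, what is visible of it) and "pixel" ([row, column] in pixels, amid what is visible of it).
The state is a dict: "t": time; "q": joint angles; "dq": joint speeds; "effort": joint torques, N m; "tool_pos": TCP position; "tool_rot": TCP orientation; "contact_force": force on the tool from outside, world axes, zero at the start; "wrist_torque": the same for the moment, N m; "opening": finger opening in m.
Only numpy, scipy, OpenCV 4.12 (cv2) and the standard library are available. Lean on these libraries where they do the work, as an engineer would, in place of code of your own. Each camera call takes 0.05 s, during which the arm holds its last target. There are 200 camera calls.

## Task

Put the loose belt pulley back on the gearbox's upright shaft, square boss up: slip it over the shaft, turn it under a light push until its keyway drops over the key, stop turning there, ease it down fully home on the shaft's shoulder and let go. The key's exact direction is not known and the gears are locked, so feel for the key and never force it: no press or twist may load the shaft or key with more than about 3 kg (30 N). Leave the pump can, the sprayer, the wooden wedge and the cup where they stand.

Things in the scene. Friction and masses are not known exactly. Their poses are not given: they have to be found in the camera images.
- pulley: Loose bare-aluminium belt pulley, 0.3-0.5 kg, 56 mm high, boss up on the shelf. Origin: centre of its underside, z up the bore. Lower 18 mm: grooved rim 84 mm across. From 18 to 56 mm: square boss 44 x 44 mm, sides along x and y, to grip across either pair. Through bore 26.4 mm; its one keyway, 10.4 mm wide, reaching 18 mm from the axis, runs the full height on the +x side.
- gearbox: Grey gearbox fixed to the shelf: foot 150 x 140 mm, body 130 x 120 mm, 66 mm high, a black stub on its -x face. Origin: centre of its underside, z up. An upright steel shaft rises from the middle of its top. The gears are locked, so the shaft does not turn with the pulley: once the keyway is over the key the pulley is free to turn only about 0.08 rad either way, and turning on forces the key.
- seat (a point): Centre of the top of the shaft's shoulder (round collar 42 mm across), about 85 mm above the shelf, where the pulley's underside must rest; axes as the gearbox's. Shaft, key and shoulder float on a spring: they start to sink at about 4 N of downward push and yield 1 mm per further 1.2 N, 6 mm at most (about 12 N), then stop hard.
- key_top (a point): Point on the shaft's axis level with the key's top, 25 mm above the shoulder: a pulley turned wrong rests there. The key stands on the shoulder, 8 mm wide, reaching 16.5 mm from the axis. It points along the gearbox's +x give or take 0.7 rad; that angle is not reported (this point does not turn with the shaft) and must be felt for or seen.
- shaft_tip (a point): Centre of the top end of the shaft, 60 mm above the shoulder; sinks with it, does not turn with it. Shaft 24 mm across, its last 6 mm tapering to 18 mm.
- pump_can: Green metal pump can, about 96 mm across and 190 mm high, origin under its centre; leave alone.
- sprayer: Clear plastic sprayer with white head and trigger lever, 76 mm across, 193 mm high, origin under its centre; leave alone.
- wedge: Wooden wedge 120 x 40 x 32 mm lying on the shelf, origin under its centre; leave alone.
- cup: Aluminium cup, 72 mm across, 85 mm high, origin under its centre; leave alone.
Things that resemble listed ones, but are neither listed nor needed, are in the scene too. Several things have the shape of the gearbox; the one meant has the colours described above.

How it is judged:
On the way:
1. the pulley is slipped over the shaft, upright (horizontal distance between pulley and seat below 0.004 m and z of pulley in the frame of seat below 0.05 m and angle between pulley's own z axis and vertical below 0.15 rad), for 0.1 s.
At the end, for the whole second after the job is handed in: The pulley is on the shaft with its boss up (tilt under 0.06 rad), its underside within 3 mm of the shoulder and its axis within 4 mm of the shaft's, at rest and let go (z of pulley in the frame of seat between -0.003 and 0.003 m and horizontal distance between pulley and seat below 0.004 m and angle between pulley's own z axis and vertical below 0.06 rad and linear speed of pulley below 0.02 m/s); the robot touches nothing.
It fails at once if the pulley loads the shaft, key or gearbox with more than 35 N (contact force between pulley and gearbox above 35 N).
It fails at once if the pump can is moved by more than 15 mm (distance of pump_can from where it was at the start of the episode above 0.015 m).
It fails at once if the sprayer is moved by more than 15 mm (distance of sprayer from where it was at the start of the episode above 0.015 m).
It fails at once if the wedge is moved by more than 15 mm (distance of wedge from where it was at the start of the episode above 0.015 m).
It fails at once if the cup is moved by more than 15 mm (distance of cup from where it was at the start of the episode above 0.015 m).
It also fails if it takes over 61 s, if anything falls off the work surface, if the arm or the gripper's body presses on something with over 40 N, if the wrist force passes 120 N, or if a joint passes its speed limit or range.

## Working session

There is one attempt and no reset: what is moved stays moved. The work goes in short steps, Python scripts to look and compute and a tool call to move; the robot and the scene stay as the last step left them, time stands still between calls to the robot, and variables do not carry over. Pictures are saved under pics/ and viewed, about 8 in all and at most 12, crops included, and the job is handed in when it is done.

Besides the shell and the picture viewer there is one more tool, called after "Call:" in YAML: its name, and indented under it one key for each argument. move_arm: Moves the arm, as the interface text tells. Shifts and turns lie within -1 to 1; 1 stands for 25 cm of shift or 90 degrees of turn. Its arguments: {"type":"object","properties":{"increments":{"type":"array","items":{"type":"array","items":{"type":"array","items":{"type":"number","minimum":-1,"maximum":1}}}},"gripper":{"type":"number"},"squeeze":{"type":"number"}},"required":["increments"]}

```bash
mkdir -p pics; ls
cat > h.py <<'E'
import numpy as np,cv2
from station import ctrl
def img(n):
    return ctrl.get_image(n)
def cloud(d):
    K=d["K"];z=d["depth"];v,u=np.mgrid[0:480,0:640]
    x=(u-K[0,2])/K[0,0]*z;y=(v-K[1,2])/K[1,1]*z
    P=np.stack([x,-y,-z,np.ones_like(z)],-1)@np.array(d["extrinsics"]).T
    P=P[...,:3];P[z==0]=np.nan;return P
def save(d,n): cv2.imwrite(f"pics/{n}.png",d["pixels"][...,::-1])
E
python3 - <<'E'
from h import *
o=ctrl.get_obs();print(o)
for c in("side","top"):
    d=img(c);save(d,c+"0");P=cloud(d);np.savez(c+"0.npz",P=P,px=d["pixels"]);print(c,d["extrinsics"],d["K"])
    for t in("pulley","gearbox","shaft_tip","pump_can","sprayer","wedge","cup"):
        for r in ctrl.trace(c,t)[:4]:
            p=P[r["region"]];print(t,round(r["score"],2),np.round(r["pixel"]),np.round(np.nanmedian(p,0),3),np.round(np.nanmin(p,0),3),np.round(np.nanmax(p,0),3))
E
python3 -c "
import cv2,numpy as np
a=np.hstack([cv2.imread('pics/side0.png'),cv2.imread('pics/top0.png')])
"
```

```text
pics
{'t': 0.0, 'q': array([ 1.18401661e+00,  5.33667965e-02,  1.61428339e+00,  1.32225670e-06,
        1.47601858e+00, -1.19016204e-01]), 'dq': array([ 0.00047132, -0.00086901,  0.0020025 ,  0.0020468 ,  0.00051667,
       -0.00062008]), 'effort': array([ 2.06234348e-03, -3.93664062e+01, -3.70186579e+01,  6.02891100e-05,
        6.72527152e-03, -1.26385405e-05]), 'tool_pos': array([0.16514263, 0.60217087, 0.24406318]), 'tool_rot': array([-1.01086097,  1.32588611,  1.00910733]), 'contact_force': array([ 0.06891402,  0.79908621, -0.73514202]), 'wrist_torque': array([-0.01007061, -0.03590291, -0.03985449]), 'opening': 0.08559004869563211}
side [[ 0.98931978  0.07752211 -0.12343704  0.3828367 ]
 [-0.14506797  0.60616334 -0.78199826 -1.07419536]
 [ 0.01420085  0.79155311  0.61093536  0.92156578]
 [ 0.          0.          0.          1.        ]] [[455.74850305   0.         327.12734741]
 [  0.         455.74850305 235.62983077]
 [  0.           0.           1.        ]]
pulley 0.85 [217. 307.] [0.517 0.193 0.024] [ 0.479  0.168 -0.   ] [0.559 0.32  0.062]
gearbox 0.94 [317. 428.] [ 0.75
[... 1717 characters left out ...]
2 -0.266  0.094] [ 0.293 -0.289  0.071] [ 0.332 -0.251  0.148]
shaft_tip 0.7 [158. 434.] [ 0.761 -0.303  0.1  ] [ 0.746 -0.327  0.075] [ 0.787 -0.286  0.15 ]
shaft_tip 0.69 [231. 383.] [ 0.55  -0.159  0.104] [ 0.539 -0.181  0.079] [ 0.576 -0.146  0.15 ]
pump_can 0.83 [245. 513.] [ 0.52  -0.484  0.113] [ 0.455 -0.568 -0.004] [ 0.664 -0.45   0.188]
sprayer 0.59 [229. 149.] [0.568 0.443 0.117] [ 0.519  0.419 -0.006] [0.653 0.562 0.2  ]
sprayer 0.58 [239. 380.] [ 0.545 -0.156  0.065] [ 0.471 -0.244 -0.005] [ 0.649 -0.084  0.15 ]
wedge 0.65 [302. 318.] [0.38  0.006 0.018] [ 0.322 -0.027  0.001] [0.438 0.039 0.036]
cup 0.82 [164. 310.] [0.784 0.027 0.046] [ 0.734 -0.006 -0.002] [0.803 0.062 0.09 ]
```

View pics/side0.png

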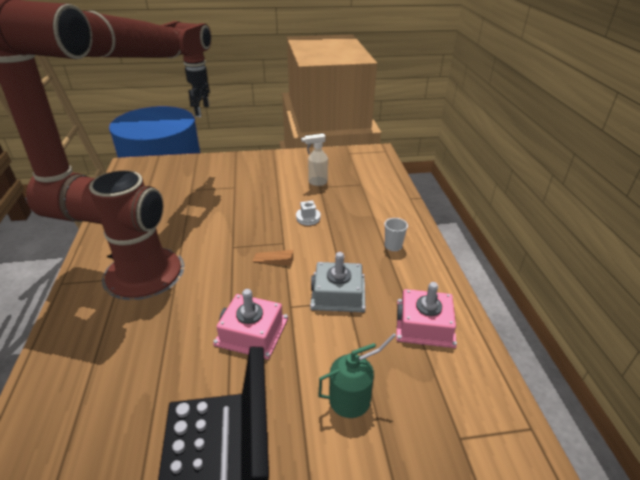

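View pics/top0.png

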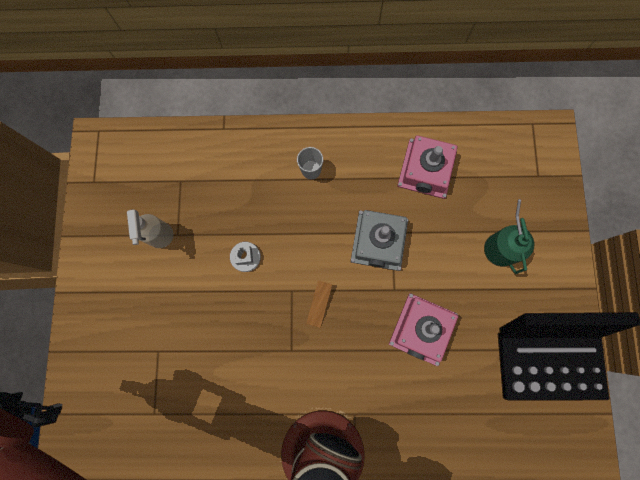

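The side view shows the grey gearbox at about (288,338) and pink decoys beside it. The top view has the pulley at (255,247) and the gearbox at (240,381). Next I'll measure both more closely.

```bash
cat > m.py <<'E'
from h import *
def rect(p): 
    r=cv2.minAreaRect((p[:,:2]*1000).astype(np.float32));return np.round(r[0],1),np.round(r[1],1),round(r[2],1)
def near(P,c,r,z0,z1):
    q=P.reshape(-1,3);q=q[~np.isnan(q[:,0])]
    return q[(np.hypot(q[:,0]-c[0],q[:,1]-c[1])<r)&(q[:,2]>z0)&(q[:,2]<z1)]
if __name__=="__main__":
  for c in("top","side"):
    f=np.load(c+"0.npz");P=f["P"]
    for nm,cc,r,bands in(("pul",(.515,.207),.06,((.05,.07),(.014,.022))),("gb",(.555,-.165),.11,((.06,.07),(.08,.09),(.138,.155)))):
        for b in bands:
            q=near(P,cc,r,*b)
            if len(q)>4:print(c,nm,b,len(q),np.round(q.mean(0),4),rect(q),np.round([q[:,2].min(),q[:,2].max()],3))
  a=cv2.imread("pics/top0.png");s=cv2.imread("pics/side0.png")
  z=lambda i,r,c,h:cv2.resize(i[r-h:r+h,c-h:c+h],(400,300*4//3-100),interpolation=cv2.INTER_CUBIC)
  cr=lambda i,r,c:cv2.resize(i[r-24:r+24,c-32:c+32],(400,300),interpolation=cv2.INTER_CUBIC)
  cv2.imwrite("pics/crop1.png",np.vstack([np.hstack([cr(a,255,247),cr(a,236,383)]),np.hstack([cr(s,214,308),cr(s,275,339)])]))
E
python3 m.py
```

```text
top pul (0.05, 0.07) 198 [0.5128 0.2119 0.0562] (array([513.4, 211.9]), array([44.9, 44. ]), 7.3) [0.05  0.063]
top pul (0.014, 0.022) 347 [0.5093 0.2086 0.0182] (array([512.3, 211.8]), array([82. , 82.1]), 89.4) [0.014 0.022]
top gb (0.06, 0.07) 1511 [ 0.5543 -0.1622  0.0656] (array([ 552.5, -162.7]), array([119.6, 137.9]), 79.5) [0.06 0.07]
top gb (0.08, 0.09) 110 [ 0.5525 -0.1606  0.0842] (array([ 559.7, -163.1]), array([47.3, 53.8]), 47.2) [0.08  0.089]
top gb (0.138, 0.155) 66 [ 0.5557 -0.1627  0.1434] (array([ 555.9, -162.9]), array([20.3, 20.5]), 88.1) [0.138 0.15 ]
side pul (0.05, 0.07) 101 [0.5169 0.2095 0.0558] (array([517.7, 210.8]), array([44.4, 48.8]), 8.7) [0.05  0.062]
side pul (0.014, 0.022) 137 [0.5172 0.1978 0.0181] (array([518.3, 204.4]), array([74.5, 79.8]), 83.1) [0.014 0.022]
side gb (0.06, 0.07) 1008 [ 0.5583 -0.1764  0.0662] (array([ 555. , -163.7]), array([124.3, 141.3]), 78.8) [0.06 0.07]
side gb (0.08, 0.09) 86 [ 0.5582 -0.1737  0.0853] (array([ 560.9, -164.9]), array([44.6, 38.4]), 80.6) [0.08 0.09]
side gb (0.138, 0.155) 54 [ 0.561  -0.1679  0.1438] (array([ 561.6, -166.3]), array([22.4, 21.4]), 79.8) [0.138 0.149]
```

View pics/crop1.png

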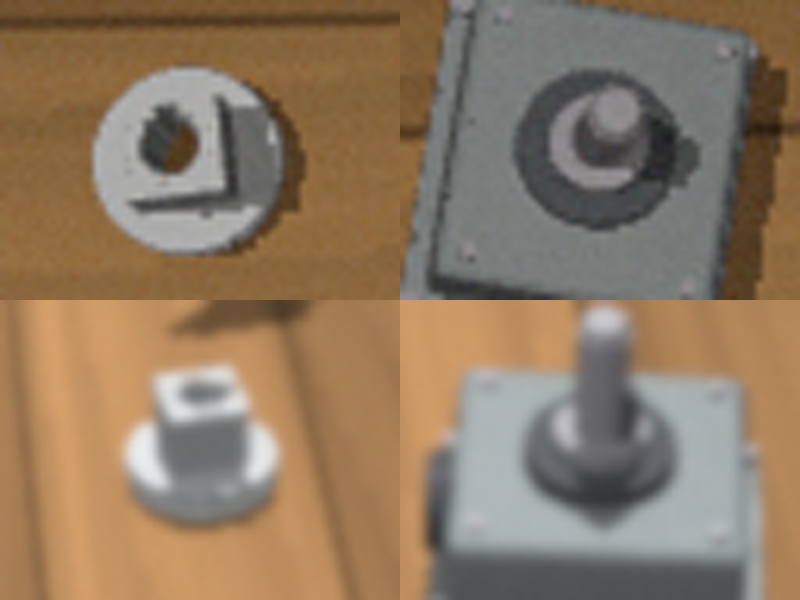

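Run:
```python
from m import *
from scipy.spatial.transform import Rotation as R
for c,ax in(("top",(.5557,-.1627)),("side",(.561,-.1665))):
    P=np.load(c+"0.npz")["P"];q=near(P,ax,.03,.09,.135);d=q[:,:2]-ax;r=np.hypot(*d.T);a=np.degrees(np.arctan2(d[:,1],d[:,0]))
    for k in np.argsort(a):
        if r[k]>.0125:print(c,round(a[k]),round(r[k]*1000,1),round(q[k,2]*1000))
print(R.from_rotvec(ctrl.get_obs()["tool_rot"]).as_matrix().round(3))
```

```text
top 142 19.6 92
side -50 13.1 99
side -43 14.8 110
side -43 15.2 99
side -42 15.0 102
side -34 13.9 104
side -34 13.5 111
side -27 15.8 110
side -27 16.0 103
side -26 13.6 91
side -21 16.0 94
side -18 15.5 104
side -15 15.7 96
side -2 15.3 108
side 8 19.5 90
side 144 18.9 90
side 154 12.6 120
[[-0.    -0.964  0.265]
 [-0.     0.265  0.964]
 [-1.     0.    -0.   ]]
```

Call:
move_arm:
  increments:
    - [[0, 0, 0, -0.065], [0, 0, 0, -0.065], [0, 0, 0, -0.065], [0, 0, 0, -0.065], [0, -0.073, -0.109, 0], [0, -0.073, -0.109, 0], [0, -0.073, -0.109, 0], [0, -0.073, -0.109, 0], [0, -0.073, -0.109, 0], [0, -0.073, -0.109, 0], [0, -0.073, -0.109, 0], [0, -0.073, -0.109, 0], [0, -0.073, -0.109, 0], [0, -0.073, -0.109, 0], [0, -0.073, -0.109, 0], [0, -0.073, -0.109, 0], [0, -0.073, -0.109, 0], [0, -0.073, -0.109, 0], [0, -0.073, -0.109, 0], [0, -0.073, -0.109, 0]]
  gripper: 0

```text
t: 2.47
tool_pos: [0.5165, 0.2106, 0.2456]
tool_rot: [-1.312, 1.139, 1.312]
contact_force: [0.1, 0.8, 0.4]
opening: 0.0853
```

Call:
move_arm:
  increments:
    - [[0.1, 0, 0, 0], [0.1, 0, 0, 0], [0.1, 0, 0, 0], [0.1, 0, 0, 0], [0.1, 0, 0, 0], [0.1, 0, 0, 0], [0.1, 0, 0, 0], [0.07, 0, 0, 0], [0.04, 0, 0, 0], [0, 0, 0, 0], [0, 0, 0, 0]]

```text
t: 3.38
tool_pos: [0.5157, 0.212, 0.043]
tool_rot: [-1.312, 1.14, 1.312]
contact_force: [0.6, 1.0, 1.6]
opening: 0.0857
```

Call:
move_arm:
  increments:
    - [[0, 0, 0, 0], [0, 0, 0, 0], [0, 0, 0, 0], [0, 0, 0, 0], [0, 0, 0, 0], [0, 0, 0, 0], [0, 0, 0, 0], [0, 0, 0, 0], [0, 0, 0, 0], [0, 0, 0, 0]]
  gripper: 0.6
  squeeze: 20

```text
t: 4.22
tool_pos: [0.5166, 0.2125, 0.0443]
tool_rot: [-1.312, 1.137, 1.311]
contact_force: [-1.2, 0.6, 6.5]
opening: 0.0434
```

Call:
move_arm:
  increments:
    - [[-0.016, 0, 0, 0], [0, 0, 0, 0], [0, 0, 0, 0], [0, 0, 0, 0], [0, 0, 0, 0], [0, 0, 0, 0.077], [0, 0, 0, 0.077], [0, 0, 0, 0.077], [0, 0, 0, 0.077], [0, 0, 0, 0.077], [0, 0, 0, 0.077], [0, 0, 0, 0.077], [0, 0, 0, 0.077], [0, 0, 0, 0.077], [0, 0, 0, 0.077], [0, 0, 0, 0.077], [0, 0, 0, 0.077], [0, 0, 0, 0.076]]
  gripper: 0

```text
t: 5.72
tool_pos: [0.5154, 0.2118, 0.0465]
tool_rot: [-0.106, 1.569, 0.106]
contact_force: [0.4, 0.2, 0.4]
opening: 0.0854
```

Call:
move_arm:
  increments:
    - [[0, 0, 0, 0], [0, 0, 0, 0], [0, 0, 0, 0], [0, 0, 0, 0], [0, 0, 0, 0], [0, 0, 0, 0], [0, 0, 0, 0], [0, 0, 0, 0], [0, 0, 0, 0], [0, 0, 0, 0]]
  gripper: 0.6
  squeeze: 40

```text
t: 6.55
tool_pos: [0.5158, 0.212, 0.047]
tool_rot: [-0.111, 1.567, 0.111]
contact_force: [2.1, -0.4, 1.0]
opening: 0.0433
```

Run:
```python
from m import *
from scipy.spatial.transform import Rotation as R
o=ctrl.get_obs();M=R.from_rotvec(o["tool_rot"]).as_matrix();print(o["t"],o["q"].round(3),o["tool_pos"],M.round(3),o["contact_force"],o["opening"])
print("jaw yaw",np.degrees(np.arctan2(M[1,2],M[0,2])))
for c in("top","side"):
    d=img(c);P=cloud(d);np.savez(c+"1.npz",P=P,px=d["pixels"])
    for b in((.05,.065),(.014,.022)):
        q=near(P,(.515,.211),.046,*b);print(c,b,len(q),rect(q),q.mean(0))
```

```text
6.55 [ 0.256  0.103  1.914 -0.     1.124  0.116] [0.51580827 0.21195321 0.04697794] [[ 0.001 -0.14   0.99 ]
 [ 0.     0.99   0.14 ]
 [-1.    -0.     0.001]] [ 2.12607151 -0.35884171  0.97014774] 0.04334236628629089
jaw yaw 8.069623738817546
top (0.05, 0.065) 0 (array([0., 0.]), array([0., 0.]), 0.0) [nan nan nan]
top (0.014, 0.022) 116 (array([519.5, 180.7]), array([65.9, 19.9]), 11.0) [0.51830447 0.18228833 0.01797196]
side (0.05, 0.065) 128 (array([518.2, 205.5]), array([60.6, 50.8]), 39.4) [0.51937641 0.20686179 0.05630461]
side (0.014, 0.022) 135 (array([518.7, 200.8]), array([67.2, 80.3]), 89.4) [0.51607783 0.19534545 0.01858873]<stdin>:8: RuntimeWarning: Mean of empty slice.
  ret = um.true_divide(
```

Call:
move_arm:
  increments:
    - [[-0.05, 0, 0, 0], [-0.09, 0, 0, 0], [-0.1, 0, 0, 0], [-0.12, 0, 0, 0], [-0.12, 0, 0, 0], [-0.12, 0, 0, 0], [-0.08, 0, 0, 0], [0, -0.08, -0.0035, 0], [0, -0.126, -0.0035, 0], [0, -0.126, -0.0035, 0], [0, -0.126, -0.0035, 0], [0, -0.126, -0.0035, 0], [0, -0.126, -0.0035, 0], [0, -0.126, -0.0035, 0], [0, -0.126, -0.0035, 0], [0, -0.126, -0.0035, 0], [0, -0.126, -0.0035, 0], [0, -0.126, -0.0035, 0], [0, -0.126, -0.0035, 0], [0, -0.126, -0.0035, 0]]
  squeeze: 50

```text
t: 8.32
tool_pos: [0.5588, -0.1846, 0.2156]
tool_rot: [-0.109, 1.571, 0.112]
contact_force: [0.9, -0.1, -4.2]
opening: 0.0431
```

Call:
move_arm:
  increments:
    - [[0, -0.04, 0, 0], [0, 0, 0, 0.067], [0, 0, 0, 0.067], [0, 0, 0, 0.067], [0, 0, 0, 0.067], [0, 0, 0, 0], [0, 0, 0, 0]]

```text
t: 8.9
tool_pos: [0.5608, -0.1929, 0.2159]
tool_rot: [0.219, 1.562, -0.217]
contact_force: [-0.2, 0.5, -4.5]
opening: 0.0431
```

Run:
```python
from m import *
from scipy.spatial.transform import Rotation as R
o=ctrl.get_obs();M=R.from_rotvec(o["tool_rot"]).as_matrix();print(o["t"],o["tool_pos"],o["contact_force"],o["opening"])
print("jaw yaw",np.degrees(np.arctan2(M[1,2],M[0,2])))
zb=o["tool_pos"][2]-.047;c0=o["tool_pos"][:2]
for c in("top","side"):
    d=img(c);save(d,c+"2");P=cloud(d);np.savez(c+"2.npz",P=P,px=d["pixels"])
    for b in((zb+.013,zb+.023),(zb-.003,zb+.023)):
        q=near(P,c0,.05,*b)
        if len(q)<5: continue
        A=q[:,:2];h=cv2.convexHull((A*1000).astype(np.float32))[:,0]
        from scipy.optimize import least_squares
        s=least_squares(lambda p:np.hypot(h[:,0]-p[0],h[:,1]-p[1])-42,c0*1000,loss="soft_l1",f_scale=1)
        print(c,b,len(q),rect(q),s.x,np.abs(s.fun).mean())
    if c=="side":
        q=near(P,c0,.06,.138,.152);print("tip",len(q),q.mean(0) if len(q) else 0)
    r,cc=(210,390) if c=="top" else(245,340)
    cv2.imwrite(f"pics/c2{c}.png",cv2.resize(d["pixels"][r-60:r+60,cc-60:cc+60,::-1],(400,400),interpolation=cv2.INTER_CUBIC))
cv2.imwrite("pics/c2.png",np.hstack([cv2.imread("pics/c2top.png"),cv2.imread("pics/c2side.png")]))
```

```text
8.9 [ 0.56078674 -0.19294019  0.21593651] [-0.18342069  0.48035506 -4.45153748] 0.043126511132711716
jaw yaw -15.900257523026708
top (np.float64(0.18193650966917252), np.float64(0.1919365096691725)) 97 (array([ 567.6, -200.7]), array([76.4, 34.1]), 62.4) [ 573.18389797 -205.03172981] 3.3430088405064313
top (np.float64(0.1659365096691725), np.float64(0.1919365096691725)) 97 (array([ 567.6, -200.7]), array([76.4, 34.1]), 62.4) [ 573.18389797 -205.03172981] 3.3430088405064313
side (np.float64(0.18193650966917252), np.float64(0.1919365096691725)) 294 (array([ 560.1, -202.8]), array([68.3, 82.6]), 72.4) [ 562.43765583 -193.44793761] 1.0020672971339835
side (np.float64(0.1659365096691725), np.float64(0.1919365096691725)) 419 (array([ 560.1, -202.8]), array([68.3, 82.6]), 72.4) [ 562.64624835 -194.21121019] 0.8684106086511613
tip 0 0
```

View pics/c2.png

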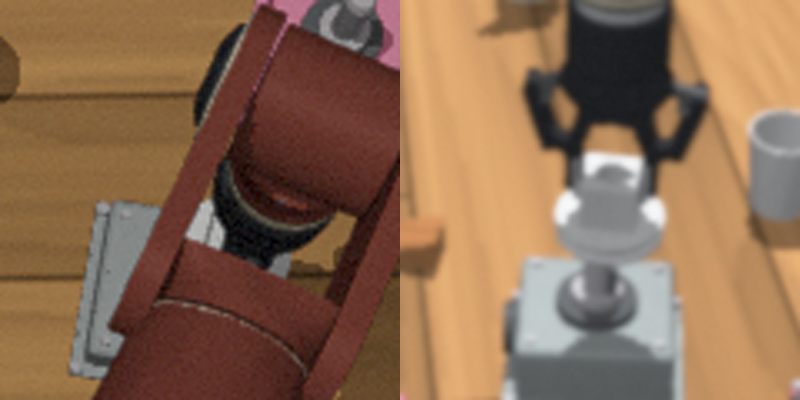

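Run:
```python
from m import *
from scipy.optimize import least_squares
for c,ax in(("top",(.5557,-.1627)),("side",(.561,-.1655))):
    P=np.load(c+"0.npz")["P"]
    q=near(P,ax,.018,.113,.138);s=least_squares(lambda p:np.hypot(q[:,0]-p[0],q[:,1]-p[1])-.012,ax,loss="soft_l1",f_scale=.0005)
    print(c,"cyl",len(q),s.x*1e3,np.abs(s.fun).mean()*1e3)
    q=near(P,ax,.02,.1425,.155);print(" disc",len(q),rect(q),q.mean(0)*1e3)
    q=near(P,ax,.03,.08,.0885);h=cv2.convexHull((q[:,:2]*1000).astype(np.float32))[:,0]
    s2=least_squares(lambda p:np.hypot(h[:,0]-p[0],h[:,1]-p[1])-21,np.array(ax)*1e3,loss="soft_l1",f_scale=.5);print(" collar",s2.x)
    a=s.x;q=near(P,a,.02,.09,.109);d=(q[:,:2]-a)*1e3;r=np.hypot(*d.T);d=d[r>12.7]
    if len(d)>4:
      # rectangle key outline 0..16.5 x +-4
      def f(p):
        u=d[:,0]*np.cos(p[0])+d[:,1]*np.sin(p[0]);v=-d[:,0]*np.sin(p[0])+d[:,1]*np.cos(p[0])
        return np.minimum(abs(u-16.5),abs(abs(v)-4))+np.maximum(abs(v)-4,0)
      for k in range(-60,40,5):print(k,round(np.minimum(f([np.radians(k)]),3).mean(),2),end="; ")
```

```text
top cyl 24 [ 557.28452582 -163.2607622 ] 0.2879630904544207
 disc 43 (array([ 556.4, -162.8]), array([18.9, 17.6]), 62.4) [ 556.32123431 -163.02511275  144.85658355]
 collar [ 554.93053005 -160.21071047]
side cyl 58 [ 561.14869716 -163.16295031] 1.055276708787312
 disc 35 (array([ 561.3, -166.7]), array([21.8, 17.5]), 68.3) [ 560.97487475 -166.45736421  145.58886699]
 collar [ 561.44362791 -166.36840734]
-60 2.36; -55 2.3; -50 2.08; -45 1.82; -40 1.73; -35 2.02; -30 2.18; -25 2.39; -20 2.41; -15 2.39; -10 2.7; -5 2.9; 0 2.79; 5 2.82; 10 2.83; 15 2.99; 20 3.0; 25 3.0; 30 2.95; 35 2.84;
```

Call:
move_arm:
  increments:
    - [[0, 0.05, -0.018, 0], [0, 0.055, -0.018, 0], [0.04, 0, 0, 0], [0.04, 0, 0, 0], [0, 0, 0, 0], [0, 0, 0, 0], [0, 0, 0, 0]]

```text
t: 9.58
tool_pos: [0.56, -0.166, 0.1964]
tool_rot: [0.22, 1.56, -0.22]
contact_force: [0.2, -0.4, -4.7]
opening: 0.0429
```

```bash
cat > s.py <<'E'
from h import *
from scipy.spatial.transform import Rotation as R
o=ctrl.get_obs();M=R.from_rotvec(o["tool_rot"]).as_matrix()
print(o["t"],o["tool_pos"].round(4),"F",o["contact_force"].round(1),"T",o["wrist_torque"].round(2),"tilt",np.degrees(np.arccos(-M[2,0])).round(2),"yaw",np.degrees(np.arctan2(M[1,2],M[0,2])).round(1),"op",o["opening"].round(4))
E
python3 s.py
python3 - <<'E'
from m import *
d=img("side");save(d,"side3")
cv2.imwrite("pics/c3.png",cv2.resize(d["pixels"][215:305,280:400,::-1],(800,600),interpolation=cv2.INTER_CUBIC))
E
```

```text
Traceback (most recent call last):
  File "s.py", line 4, in <module>
    print(o["t"],o["tool_pos"].round(4),"F",o["contact_force"].round(1),"T",o["wrist_torque"].round(2),"tilt",np.degrees(np.arccos(-M[2,0])).round(2),"yaw",np.degrees(np.arctan2(M[1,2],M[0,2])).round(1),"op",o["opening"].round(4))
                                                                                                                                                                                                                ^^^^^^^^^^^^^^^^^^
AttributeError: 'float' object has no attribute 'round'
```

View pics/c3.png

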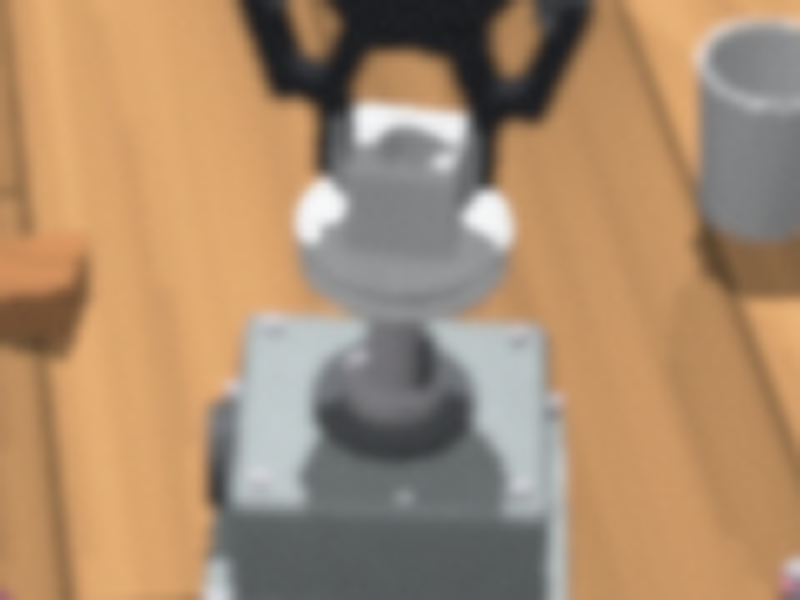

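Call:
move_arm:
  increments:
    - [[0.008, 0, 0, 0], [0.008, 0, 0, 0], [0.006, 0, 0, 0], [0.006, 0, 0, 0], [0, 0, 0, 0]]

```text
t: 10.05
tool_pos: [0.5599, -0.1659, 0.1893]
tool_rot: [0.22, 1.56, -0.22]
contact_force: [-1.3, -0.6, -5.1]
opening: 0.043
```

```bash
sed -i 's/o\["opening"\].round(4)/round(o["opening"],4)/' s.py; python3 s.py
```

```text
10.05 [ 0.5599 -0.1659  0.1893] F [-1.3 -0.6 -5.1] T [-0.    0.03 -0.02] tilt 0.05 yaw -16.1 op 0.043
```

Call:
move_arm:
  increments:
    - [[0.006, 0, -0.003, 0], [0.006, 0, 0, 0], [0.006, 0, 0, 0], [0.006, 0, 0, 0], [0, 0, 0, 0], [0, 0, 0, 0]]

```text
t: 10.55
tool_pos: [0.5593, -0.1654, 0.1834]
tool_rot: [0.221, 1.56, -0.219]
contact_force: [0.0, 1.6, -4.5]
opening: 0.0428
```

```bash
python3 s.py
```

```text
10.55 [ 0.5593 -0.1654  0.1834] F [ 0.   1.6 -4.5] T [ 0.33  0.04 -0.04] tilt 0.05 yaw -16.1 op 0.0428
```

Call:
move_arm:
  increments:
    - [[0.006, 0.003, 0, 0], [0.01, 0, 0, 0], [0.01, 0, 0, 0], [0.01, 0, 0, 0], [0.01, 0, 0, 0], [0.01, 0, 0, 0], [0.01, 0, 0, 0], [0.01, 0, 0, 0], [0.01, 0, 0, 0], [0.004, 0, 0, 0], [0, 0, 0, 0], [0, 0, 0, 0]]

```text
t: 11.55
tool_pos: [0.5595, -0.1649, 0.161]
tool_rot: [0.22, 1.56, -0.22]
contact_force: [-0.5, 1.0, -5.2]
opening: 0.0434
```

```bash
python3 s.py
```

```text
11.55 [ 0.5595 -0.1649  0.161 ] F [-0.5  1.  -5.2] T [0.12 0.08 0.03] tilt 0.02 yaw -16.1 op 0.0434
```

Call:
move_arm:
  increments:
    - [[0.004, 0, 0, 0], [0.004, 0, 0, 0], [0.004, 0, 0, 0], [0.004, 0, 0, 0], [0.004, 0, 0, 0], [0.002, 0, 0, 0], [0, 0, 0, 0], [0, 0, 0, 0]]

```text
t: 12.22
tool_pos: [0.5597, -0.165, 0.1564]
tool_rot: [0.22, 1.559, -0.22]
contact_force: [-3.0, 2.9, -0.4]
opening: 0.0429
```

```bash
python3 s.py
```

```text
12.2167 [ 0.5597 -0.165   0.1564] F [-3.   2.9 -0.4] T [ 0.43  0.53 -0.06] tilt 0.02 yaw -16.1 op 0.0429
```

Call:
move_arm:
  increments:
    - [[0.004, 0.001, -0.002, 0], [0.002, 0, 0, 0], [0, 0, 0, 0.022], [0, 0, 0, 0.022], [0, 0, 0, 0.022], [0, 0, 0, 0], [0, 0, 0, 0]]

```text
t: 12.8
tool_pos: [0.5599, -0.1646, 0.1549]
tool_rot: [0.301, 1.548, -0.3]
contact_force: [-0.6, 2.3, 1.1]
opening: 0.043
```

```bash
python3 s.py
```

```text
12.8 [ 0.5599 -0.1646  0.1549] F [-0.6  2.3  1.1] T [0.42 0.03 0.01] tilt 0.11 yaw -22.0 op 0.043
```

Call:
move_arm:
  increments:
    - [[0, 0, 0, 0.022], [0, 0, 0, 0.022], [0, 0, 0, 0.016], [0, 0, 0, 0], [0, 0, 0, 0]]

```text
t: 13.22
tool_pos: [0.559, -0.1649, 0.1536]
tool_rot: [0.374, 1.538, -0.375]
contact_force: [-0.1, -0.4, -3.3]
opening: 0.0431
```

```bash
python3 s.py
```

```text
13.2167 [ 0.559  -0.1649  0.1536] F [-0.1 -0.4 -3.3] T [-0.03  0.01 -0.06] tilt 0.04 yaw -27.3 op 0.0431
```

Call:
move_arm:
  increments:
    - [[0.004, 0, 0, 0], [0.004, 0, 0, 0], [0.004, 0, 0, 0], [0, 0, 0, 0]]

```text
t: 13.55
tool_pos: [0.5589, -0.1648, 0.1507]
tool_rot: [0.374, 1.539, -0.375]
contact_force: [-0.6, -0.5, -4.2]
opening: 0.0429
```

```bash
python3 s.py
```

```text
13.55 [ 0.5589 -0.1648  0.1507] F [-0.6 -0.5 -4.2] T [-0.14  0.14  0.01] tilt 0.05 yaw -27.4 op 0.0429
```

Call:
move_arm:
  increments:
    - [[0.006, 0, 0, 0], [0.006, 0, 0, 0], [0.006, 0, 0, 0], [0.006, 0, 0, 0], [0.006, 0, 0, 0], [0.006, 0, 0, 0], [0.006, 0, 0, 0], [0.006, 0, 0, 0], [0.006, 0, 0, 0], [0.006, 0, 0, 0], [0, 0, 0, 0], [0, 0, 0, 0]]

```text
t: 14.55
tool_pos: [0.5592, -0.1648, 0.1362]
tool_rot: [0.375, 1.538, -0.375]
contact_force: [-4.3, -2.2, 3.0]
opening: 0.0432
```

```bash
python3 s.py
```

```text
14.55 [ 0.5592 -0.1648  0.1362] F [-4.3 -2.2  3. ] T [-0.41  0.74 -0.11] tilt 0.02 yaw -27.4 op 0.0432
```

Call:
move_arm:
  increments:
    - [[-0.004, -0.0024, -0.002, 0], [0, 0, 0, 0], [0, 0, 0, 0]]

```text
t: 14.8
tool_pos: [0.559, -0.1649, 0.1374]
tool_rot: [0.375, 1.536, -0.375]
contact_force: [-0.7, -0.7, 2.3]
opening: 0.0429
```

```bash
python3 s.py
```

```text
14.8 [ 0.559  -0.1649  0.1374] F [-0.7 -0.7  2.3] T [-0.22  0.17 -0.1 ] tilt 0.09 yaw -27.4 op 0.0429
```

Run:
```python
from m import *
d=img("side");P=cloud(d)
cv2.imwrite("pics/c4.png",cv2.resize(d["pixels"][215:305,280:400,::-1],(800,600),interpolation=cv2.INTER_CUBIC))
q=near(P,(.56,-.166),.045,.07,.165)
print(np.histogram(q[:,2],bins=np.arange(.07,.166,.003)))
```

```text
(array([ 19,  23,  31,   4,   0,   0,   3,  24,  50,  33,   2,   9, 102,
       125,  23,  18,  21,  11,  17,  16,  19,  18,  33,  22,  56, 112,
        42,  12,   9,  14,  12]), array([0.07 , 0.073, 0.076, 0.079, 0.082, 0.085, 0.088, 0.091, 0.094,
       0.097, 0.1  , 0.103, 0.106, 0.109, 0.112, 0.115, 0.118, 0.121,
       0.124, 0.127, 0.13 , 0.133, 0.136, 0.139, 0.142, 0.145, 0.148,
       0.151, 0.154, 0.157, 0.16 , 0.163]))
```

View pics/c4.png

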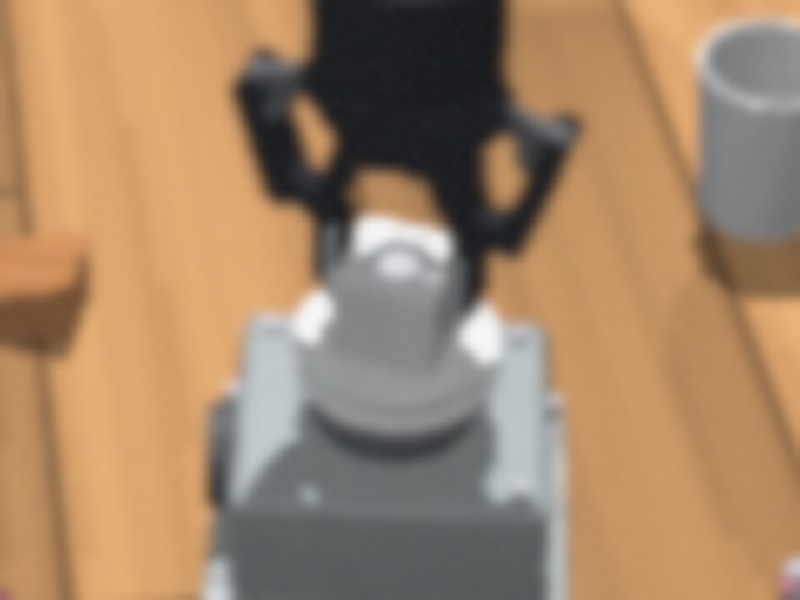

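Call:
move_arm:
  increments:
    - [[0, 0, 0, 0.022], [0, 0, 0, 0], [0, 0, 0, 0]]

```text
t: 15.1
tool_pos: [0.5578, -0.1642, 0.1356]
tool_rot: [0.402, 1.535, -0.4]
contact_force: [0.3, 0.6, -5.8]
opening: 0.0432
```

```bash
python3 s.py
```

```text
15.1 [ 0.5578 -0.1642  0.1356] F [ 0.3  0.6 -5.8] T [ 0.02 -0.02 -0.02] tilt 0.14 yaw -29.3 op 0.0432
```

Call:
move_arm:
  increments:
    - [[0.004, 0, 0, 0.016], [0.004, 0, 0, 0], [0.004, 0, 0, 0], [0, 0, 0, 0], [0, 0, 0, 0]]

```text
t: 15.52
tool_pos: [0.5583, -0.1647, 0.1338]
tool_rot: [0.421, 1.53, -0.421]
contact_force: [0.1, -0.3, -4.7]
opening: 0.0431
```

```bash
python3 s.py
```

```text
15.5167 [ 0.5583 -0.1647  0.1338] F [ 0.1 -0.3 -4.7] T [ 0.04  0.03 -0.06] tilt 0.04 yaw -30.8 op 0.0431
```

Call:
move_arm:
  increments:
    - [[0.004, 0, 0, 0], [0.004, 0, 0, 0], [0, 0, 0, 0], [0, 0, 0, 0]]

```text
t: 15.85
tool_pos: [0.5584, -0.1649, 0.1322]
tool_rot: [0.422, 1.53, -0.422]
contact_force: [0.6, -1.0, -4.9]
opening: 0.043
```

```bash
python3 s.py
```

```text
15.85 [ 0.5584 -0.1649  0.1322] F [ 0.6 -1.  -4.9] T [ 0.05 -0.05 -0.06] tilt 0.01 yaw -30.8 op 0.043
```

Call:
move_arm:
  increments:
    - [[0.004, 0, 0, 0], [0.004, 0, 0, 0], [0, 0, 0, 0], [0, 0, 0, 0]]

```text
t: 16.18
tool_pos: [0.5586, -0.1649, 0.131]
tool_rot: [0.422, 1.529, -0.422]
contact_force: [-2.5, 0.4, -0.2]
opening: 0.0431
```

```bash
python3 s.py
```

```text
16.1833 [ 0.5586 -0.1649  0.131 ] F [-2.5  0.4 -0.2] T [ 0.3   0.51 -0.02] tilt 0.0 yaw -30.8 op 0.0431
```

Call:
move_arm:
  increments:
    - [[0.004, 0, 0, 0], [0, 0, 0, 0], [0, 0, 0, 0]]

```text
t: 16.43
tool_pos: [0.5586, -0.1649, 0.1298]
tool_rot: [0.422, 1.529, -0.422]
contact_force: [-3.1, 2.1, 3.0]
opening: 0.043
```

```bash
python3 s.py
```

```text
16.4333 [ 0.5586 -0.1649  0.1298] F [-3.1  2.1  3. ] T [0.38 0.62 0.04] tilt 0.01 yaw -30.8 op 0.043
```

Call:
move_arm:
  increments:
    - [[-0.004, 0, 0, 0], [0, 0, 0, 0], [0, 0, 0, 0], [0, 0, 0, 0], [0, 0, 0, 0], [0, 0, 0, 0], [0, 0, 0, 0], [0, 0, 0, 0]]
  gripper: 0

```text
t: 17.1
tool_pos: [0.5585, -0.165, 0.1303]
tool_rot: [0.422, 1.529, -0.422]
contact_force: [0.2, -0.0, 0.6]
opening: 0.0856
```

Call:
move_arm:
  increments:
    - [[-0.02, 0, 0, 0], [-0.04, 0, 0, 0], [-0.08, 0, 0, 0], [-0.1, 0, 0, 0], [-0.12, 0, 0, 0], [-0.12, 0, 0, 0], [-0.1, 0, 0, 0], [0, 0.12, 0, 0], [0, 0.12, 0, 0], [0, 0.12, 0, 0], [0, 0.12, 0, 0], [0, 0.12, 0, 0], [0, 0.12, 0, 0], [0, 0.12, 0, 0], [0, 0.12, 0, 0], [0, 0, 0, 0], [0, 0, 0, 0]]

```text
t: 18.52
tool_pos: [0.6819, 0.0425, 0.2761]
tool_rot: [0.42, 1.529, -0.42]
contact_force: [0.1, 0.1, 0.2]
opening: 0.0854
```

```bash
python3 s.py
python3 - <<'E'
from m import *
cs=[]
for c,(r,k) in(("top",(236,383)),("side",(270,339))):
    d=img(c);P=cloud(d)
    cs.append(cv2.resize(d["pixels"][r-40:r+40,k-40:k+40,::-1],(400,400),interpolation=cv2.INTER_CUBIC))
    q=near(P,(.558,-.165),.05,.08,.17);H=np.histogram(q[:,2],bins=np.arange(.08,.17,.003));print(c,[(round(b,3),n) for n,b in zip(*H) if n>8])
    b=near(P,(.558,-.165),.035,.134,.1445);print("boss top",rect(b),np.median(b[:,2]));t=near(P,(.558,-.165),.012,.1,.17);print("tip z",np.percentile(t[:,2],[50,90]),rect(t[t[:,2]>.1435]) if (t[:,2]>.1435).any() else 0)
    for n in("pump_can","sprayer","wedge","cup"):
        for w in ctrl.trace(c,n)[:1]:print(n,np.round(w["pixel"]),np.nanmedian(P[w["region"]],0).round(3))
cv2.imwrite("pics/c5.png",np.hstack(cs))
E
```

```text
18.5167 [0.6819 0.0425 0.2761] F [0.1 0.1 0.2] T [ 0.06 -0.01 -0.03] tilt 0.04 yaw -30.7 op 0.0854
top [(np.float64(0.086), np.int64(18)), (np.float64(0.098), np.int64(95)), (np.float64(0.101), np.int64(230)), (np.float64(0.104), np.int64(99)), (np.float64(0.107), np.int64(23)), (np.float64(0.122), np.int64(11)), (np.float64(0.125), np.int64(10)), (np.float64(0.131), np.int64(9)), (np.float64(0.134), np.int64(14)), (np.float64(0.137), np.int64(85)), (np.float64(0.14), np.int64(131)), (np.float64(0.143), np.int64(45)), (np.float64(0.146), np.int64(15))]
boss top (array([ 556.7, -164.6]), array([43.5, 45.3]), 58.1) 0.14073298808519485
tip z [0.14400073 0.14729207] (array([ 556.4, -164. ]), array([17.4, 17.8]), 88.0)
pump_can [246. 510.] [ 0.52  -0.485  0.112]
sprayer [226. 148.] [0.568 0.444 0.116]
wedge [304. 318.] [0.383 0.005 0.018]
side [(np.float64(0.086), np.int64(31)), (np.float64(0.089), np.int64(58)), (np.float64(0.092), np.int64(18)), (np.float64(0.098), np.int64(23)), (np.float64(0.101), np.int64(137)), (np.float64(0.104), np.int64(97)), (np.float64(0.107), np.int64(22)), (np.float64(0.11), np.int64(13)), (np.float64(0.113), np.int64(18)), (np.float64(0.116), np.int64(16)), (np.float64(0.119), np.int64(22)), (np.float64(0.122), np.int64(17)), (np.float64(0.125), np.int64(18)), (np.float64(0.128), np.int64(19)), (np.float64(0.131), np.int64(23)), (np.float64(0.134), np.int64(18)), (np.float64(0.137), np.int64(49)), (np.float64(0.14), np.int64(93)), (np.float64(0.143), np.int64(49)), (np.float64(0.146), np.int64(10))]
boss top (array([ 560.9, -164.9]), array([48.3, 44.8]), 58.7) 0.141010616036501
tip z [0.14475851 0.14660311] (array([ 560.2, -164.8]), array([19.3, 17. ]), 44.3)
pump_can [382. 355.] [ 0.527 -0.523  0.105]
sprayer [160. 319.] [0.58  0.437 0.096]
wedge [256. 277.] [ 0.394 -0.004  0.017]
cup [232. 396.] [0.772 0.008 0.06 ]
```

View pics/c5.png

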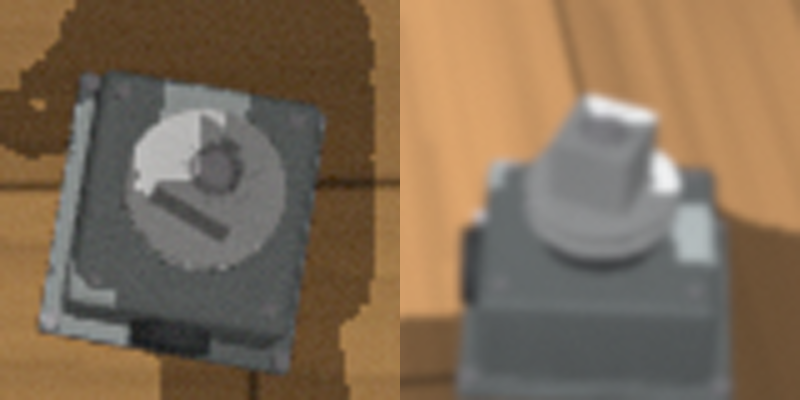

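The pulley sits level on the shaft. Its boss top is at 0.141 m, which is 85 + 56 mm, and the shaft tip stands about 4 mm above it. Nothing is touching the arm, so I'm handing in.

```bash
python3 -c "
from station import ctrl
print(ctrl.finish_job())"
```

```text
the job is handed in; nothing more can be done
None
```

The pulley is on the grey gearbox's shaft, boss up and down on the shoulder as far as I can measure. I let go and handed the job in at about 18.6 s; no verdict was reported.

- **Grip and approach:** I gripped the boss first across one pair of sides, then the other, to centre the pulley in the jaws. I then slipped it over the shaft with almost no load.
- **Finding the key:** I turned the pulley under a light push. The keyway dropped over the key at about -27° to world x.
- **Snag on the way down:** Partway down it caught on the key, with about 7 N downward and 5 N sideways. I raised it 1 mm, shifted it sideways and turned it about 3.5° further in all. After that it went down freely and met the shoulder at the expected height. Every reading between moves was below about 10 N.
- **Final checks:** In both cameras the boss top is at 0.141 m (85 mm shoulder plus 56 mm pulley), and the shaft tip stands about 4 mm above it, as it should. The pulley and shaft axes agree within about 1 mm. The arm is clear and reads no contact force.
- **Other objects:** The pump can, sprayer and wedge measured within about 3 mm of where they started. The cup's last check was in the side camera only, also within about 1 mm; the top camera did not find it.
- **Camera disagreement:** The two cameras differ by about 4 mm in x, and I allowed for this by comparing them with the tool position.

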